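# Draw out the paint drawer of the sketch box

### The job

Draw the paint drawer of the wooden sketch box all the way out to its stop, by hooking a fingertip behind the front of the drawer, which stands ajar. Before that, slide whichever small vessel (tub, cup or flask) stands in the drawer's way aside, so that the drawer bumps nothing. Be gentle, grip and lift nothing, keep the vessels standing on the table, and leave everything else where it is.

Things in the scene. Friction and masses are not known exactly. Their poses are not given: they have to be found in the camera images.
- paintbox: Closed wooden sketch box lying flat on the table, 260 mm wide (y), 280 mm deep (x), 92 mm high; it does not move when pulled. Origin: on the table, below the middle of its front face, which is the plane x = 0 of its frame. +x points back into the box, +y to the left for one facing the front as the robot does; the drawer comes out along -x.
- drawer (a joint): How far the drawer is out, in m: 0 shut, 0.19 at its hard stop. It slides level, needs about 2 to 3 N and stays where it is left. At the start it is 45 to 70 mm out.
- drawer_lip (a point): Middle of the upper edge of the drawer front, on its inner face (towards the box), 66 mm above the table; at x = -joint, y = 0 in the box's frame. The front is a plain panel without knob, 220 mm wide, 12 mm thick, 8 to 66 mm above the table; the gap between its inner face and the box's front face equals the joint value.
- trough (a point): Centre of the floor of the open trough behind the drawer front, 16 mm above the table, 45 mm behind the front's inner face; it moves with the drawer. The trough is 196 mm wide (y) and 90 mm long (x), and empty but for two pencils on its floor, 58 to 78 mm behind the front. Its side walls are 52 mm high above the table; paint tubes lie behind it.
- tub: Squat white plastic paint jar with screw lid, 64 mm diameter, 55 mm high, about 170 g. Origin: centre of its underside. One of tub, cup and flask stands before the drawer, its centre 140 to 155 mm from the box's front face and up to 75 mm off the middle line; the others stand beside the box's front corners (195 to 225 mm off the middle), one each side, clear of the drawer.
- cup: Pale grey-white ceramic rinse cup without handle, empty, 68 mm diameter at the rim and narrower at the foot, 58 mm high, about 160 g. Origin: centre of its underside, z up.
- flask: Squat amber glass bottle of painting medium with black cap, 58 mm diameter, 58 mm high, about 150 g. Origin: centre of its underside, z up.
- palette: White kidney-shaped plastic palette, about 200 mm long, 170 mm wide, 6 mm thick, lying to the robot's left. Origin: about its middle, underside. To be left alone.
- plate: Blue-grey plate, 180 mm diameter, 20 mm high, to the robot's right. Origin: centre of its underside. To be left alone.
- tealight: Tea light in an aluminium cup, 38 mm diameter, 16 mm high, standing on the plate. Origin: centre of its underside. To be left alone.
- brush: Flat paint brush lying on the table, about 220 mm long, 7 mm high, its hair at +x of its frame. Origin: about half-way along, underside. To be left alone.
- tube: Paint tube lying on the table, 105 mm long along its x, 24 mm wide, 17 mm high. Origin: about its middle, underside. To be left alone.
Not all that is in view belongs to the job. What is shaped like the cup but green or turquoise is not meant.

How it is judged:
At the end, for the whole second after the job is handed in: The drawer is out to within 15 mm of its stop (joint above 0.175 m) and at rest; tub, cup and flask stand upright on the table at rest; of these at most the one that was in the way has moved; the other two, and the palette, plate, tea light, brush and tube are within 20 mm of where they were (value of joint drawer above 0.175 m and velocity of joint drawer below 0.01 m/s and (distance of each of tub, cup from where it was at the start of the episode below 0.02 m or distance of each of tub, flask from where it was at the start of the episode below 0.02 m or distance of each of cup, flask from where it was at the start of the episode below 0.02 m) and angle between each of tub, cup, flask's own z axis and vertical below 0.1 rad and height (world z) of tub between -0.006 and 0.006 m and linear speed of each of tub, cup, flask below 0.01 m/s and height (world z) of cup between -0.006 and 0.006 m and height (world z) of flask between -0.006 and 0.006 m and distance of each of palette, plate, tealight, brush, tube from where it was at the start of the episode below 0.02 m); the robot touches nothing.
It fails at once if the paint box or its drawer is gripped or wrenched (over 30 N from the fingers) (contact force between the fingers and paintbox above 30 N).
It fails at once if a vessel (tub, cup or flask) is lifted off the table (height (world z) of any of tub, cup, flask above 0.012 m).
It fails at once if a vessel is squeezed or struck (over 15 N from the fingers) (contact force between the fingers and tub above 15 N or contact force between the fingers and cup above 15 N or contact force between the fingers and flask above 15 N).
It fails at once if the box or its drawer bumps a vessel (contact force between paintbox and tub above 0.5 N or contact force between paintbox and cup above 0.5 N or contact force between paintbox and flask above 0.5 N).
It also fails if it takes over 59 s, if anything falls off the work surface, if the arm or the gripper's body presses on something with over 40 N, if the wrist force passes 120 N, or if a joint passes its speed limit or range.

### The arm

A 6-joint arm with a two-finger parallel gripper is mounted at the origin on the work surface. World frame = base frame: x ahead of the robot, y to its left, z up, the work surface at z = 0. Lengths are in m, angles in rad, forces in N, time in s.
With the tool pointing down it reaches from about 0.35 to 0.725 m from the base axis. Payload 6 kg.
Tool frame: the origin (TCP) lies at the very end of the fingers, on their centre line; the grasp point (between the pads) lies 19 mm behind it (bot.hold_point_z is the distance from the TCP to the grasp point, in m); z points along the fingers, y is the line along which they close (so a half turn about z gives the same grasp; the last joint's range is limited). The gripper opens to 85 mm and grips with 20 to 120 N. Pads are 22 mm wide; open, the fingers measure 114 mm over their backs; the gripper's body (76 mm by 85 mm) begins 54 mm behind the grasp point. The pads swing forward as they close: fully open they stand 13 mm farther back than shut.
Start: joints at [1.459, 0.04, 0.085, 0, -1.615, -0.334], TCP at [0.259, 0.541, 0.231] pointing down, gripper open.
Joint ranges: [-2.56, 2.56], [-1.29, 2.01], [-1.08, 1.49], [-3.29, 1.98], [-2.81, -0.18], [-2.99, 2.99]. Speed limits (rad/s): [2.57, 2.57, 3.01, 3.14, 3.14, 3.14].

### API

Orientations are given as [roll, pitch, yaw] about the fixed x, y, z axes, in that order (R = Rz(yaw) Ry(pitch) Rx(roll)).
In Python, from plant import bot gives the robot as it stands.
- The arm moves only by the shell command python3 -m crank 'ROWS'. ROWS is JSON, a list of rows, each a list of 7 numbers: the finger opening in cm, from 0 to 8.54, then the shift along the tool's x, y, z in cm, then the turn, a rotation vector about the tool's x, y, z in degrees. A call has 1 to 8 rows; each row is the pose to reach, as a shift and turn from the pose commanded when the call began, along the tool's axes at that moment; what a row does not reach only later rows make up. A row lasts 1/8 s, in which the tool goes at most 62.5 mm and 10.7 degrees, less where a joint would pass 70% of its speed; a pose out of reach is approached as far as the arm can. A call with a gripper value outside its range is refused whole. The fingers move at their own pace and stop on an object; the grip force is fixed at half the most. Time passes only in rows, so rows that repeat a pose let the fingers close. It gives the time, the measured TCP pose, the force, the opening and the grip force at its end, in the units of the state.
- bot.observe(): the state, without advancing time (a new reading comes with each control period).
- bot.camera(name): name is "scene" or "top" or "wrist"; returns the picture (400x640x3 uint8, blue, green, red); there is no depth.
- bot.calibration(name): a dict with "fx", "fy", "cx", "cy" (pixels), "eye" and "rotation" of the camera in the world. Camera axes: x right, y down, z forward; pixel columns grow to the right and rows downward; lengths in m; the calibration is good to about 2 mm. A picture is of the moment at which its call begins: read the wrist's pose just before it. calibration takes no time and is no camera call; for the wrist camera it gives the pose at the moment of the call.
- bot.job_done(): hands the job in; it is judged then, once.
Trained networks look in the newest picture that a camera, given by its name, has taken for a name from the list of things; names that differ only in an ending like _2 or _b are one class to them, and where a whole thing is asked for, a point or a joint stands for the part that bears it (a point fixed in the world has none). Each returns a list of dicts, best first, with "conf" (0 to 1); they miss things now and then, are a little off and sometimes report something else, mostly with a low value. They report only what shows in the picture. A call takes as long as a camera call. They do not tell look-alikes from the thing itself.
- bot.find_in(thing, camera): "pixel" ([column, row] in pixels, amid what is visible of it).
The state is a dict: "t": time; "qpos": joint angles; "qd": joint speeds; "joint_efforts": joint torques, N m; "ee_pos": TCP position; "tcp_rot": TCP orientation; "wrist_force": force on the tool from outside, world axes, zero at the start; "torque": the same for the moment, N m; "gripper_width": finger opening in m; "gripper_force": force on a finger pad.
Only numpy, scipy, OpenCV 4.12 (cv2) and the standard library are available. Lean on these libraries where they do the work, as an engineer would, in place of code of your own. Each camera call takes 0.05 s, during which the arm holds its last target. There are 200 camera calls.

## Working session

There is one attempt and no reset: what is moved stays moved. The work goes in short steps, Python scripts to look and compute and a shell command to move; the robot and the scene stay as the last step left them, time stands still between calls to the robot, and variables do not carry over. Pictures are saved under pics/ and viewed, at most 10 in all, crops included, and the job is handed in when it is done.

```bash
mkdir -p pics; ls; cat > h.py <<'E'
import numpy as np, cv2
from plant import bot
def ray(px,cam):
    c=bot.calibration(cam); d=np.array([(px[0]-c['cx'])/c['fx'],(px[1]-c['cy'])/c['fy'],1.])
    return np.array(c['eye']),np.array(c['rotation'])@d
def at(px,cam,z):
    e,d=ray(px,cam); return e+d*(z-e[2])/d[2]
def proj(p,cam):
    c=bot.calibration(cam); q=np.array(c['rotation']).T@(np.array(p)-np.array(c['eye']))
    return [c['fx']*q[0]/q[2]+c['cx'],c['fy']*q[1]/q[2]+c['cy']]
E
python3 - <<'E'
from h import *
for n in ['top','scene']:
    cv2.imwrite(f'pics/{n}0.png',bot.camera(n))
H=dict(tub=.05,cup=.05,flask=.05,drawer_lip=.06,paintbox=.09,trough=.016,palette=0,plate=0,brush=0,tube=0)
for k,z in H.items():
    print(k,[(round(r['conf'],2),np.round(r['pixel']),at(r['pixel'],'top',z)[:2].round(3)) for r in bot.find_in(k,'top')[:3]])
s=bot.observe();print(s['t'],s['ee_pos'],s['tcp_rot'])
E
```

```text
picsTraceback (most recent call last):
  File "<stdin>", line 6, in <module>
  File "h.py", line 7, in at
    e,d=ray(px,cam); return e+d*(z-e[2])/d[2]
                                         ~^^^
IndexError: invalid index to scalar variable.
```

View pics/top0.png

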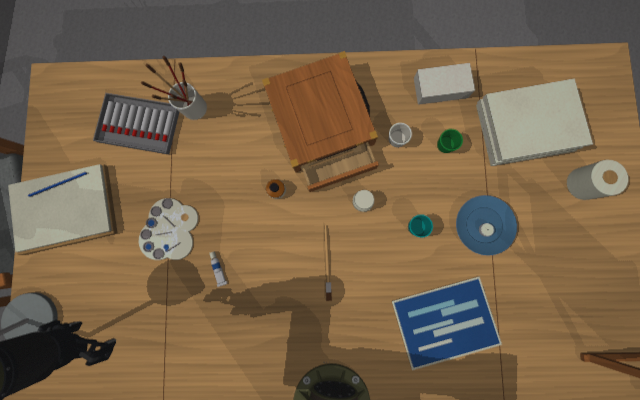

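View pics/scene0.png

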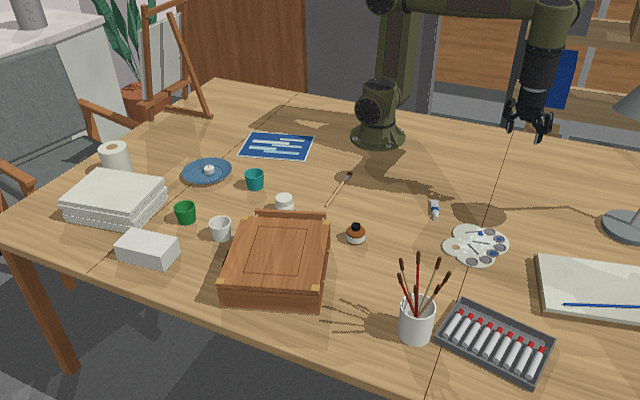

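The tub at top pixel (364,200) stands before the drawer, whose front runs (308,187)–(377,170). The cup is at (400,134) and the flask at (275,188). The rotation is evidently given as roll, pitch and yaw.

```bash
python3 - <<'E'
s=open('h.py').read()
s=s.replace("from plant","from scipy.spatial.transform import Rotation as Ro\nfrom plant").replace("np.array(c['rotation'])","Rm(c)")
s+="""
def Rm(c):
    r=np.array(c['rotation'],float); return r if r.shape==(3,3) else Ro.from_euler('xyz',r).as_matrix()
"""
open('h.py','w').write(s)
from h import *
print(bot.calibration('top'))
for n in ['top','wrist']: bot.camera(n)
H=dict(tub=.05,cup=.05,flask=.05,drawer_lip=.06,paintbox=.09,trough=.016,palette=0,plate=0,brush=0,tube=0)
for k,z in H.items():
    print(k,[(round(r['conf'],2),np.round(r['pixel']),at(r['pixel'],'top',z)[:2].round(3)) for r in bot.find_in(k,'top')[:3]])
for p,z in [((342,54),.092),((376,135),.092),((293,165),.092),((265,82),.092),((308,187),.066),((377,170),.066)]: print(p,at(p,'top',z).round(3))
s=bot.observe();print(s['t'],s['ee_pos'],s['tcp_rot'])
im=bot.camera('top')[40:230,240:420]; cv2.imwrite('pics/top1.png',cv2.resize(im,None,fx=3.1,fy=3.1,interpolation=cv2.INTER_CUBIC))
E
```

```text
{'fx': 362.3007370097204, 'fy': 362.3007370097204, 'cx': 324.65586889878676, 'cy': 196.81448863885572, 'eye': array([ 0.45208285, -0.02192524,  1.10858156]), 'rotation': array([-3.01146603,  0.0276383 , -1.59254186])}
tub [(0.6, array([363., 200.]), array([ 0.58 , -0.109]))]
cup [(0.92, array([446., 139.]), array([ 0.757, -0.362])), (0.88, array([421., 226.]), array([ 0.5  , -0.274])), (0.8, array([399., 136.]), array([ 0.77 , -0.223]))]
flask [(0.81, array([274., 190.]), array([0.617, 0.153]))]
drawer_lip [(0.78, array([339., 165.]), array([ 0.684, -0.041]))]
paintbox [(0.81, array([328., 123.]), array([ 0.803, -0.01 ])), (0.57, array([400., 134.]), array([ 0.762, -0.217]))]
trough [(0.59, array([338., 164.]), array([ 0.696, -0.037]))]
palette [(0.66, array([166., 228.]), array([0.512, 0.497]))]
plate [(0.76, array([487., 220.]), array([ 0.516, -0.483]))]
brush [(0.81, array([326., 274.]), array([0.363, 0.005]))]
tube [(0.53, array([219., 267.]), array([0.392, 0.332]))]
(342, 54) [ 1.014 -0.058  0.092]
(376, 135) [ 0.762 -0.149  0.092]
(293, 165) [0.68  0.092 0.092]
(265, 82) [0.934 0.173 0.092]
(308, 187) [0.619 0.052 0.066]
(377, 170) [ 0.664 -0.151  0.066]
0.75 [0.25869337 0.54133745 0.23127675] [ 3.14152385e+00 -2.47791307e-05 -4.45799205e-01]
```

View pics/top1.png

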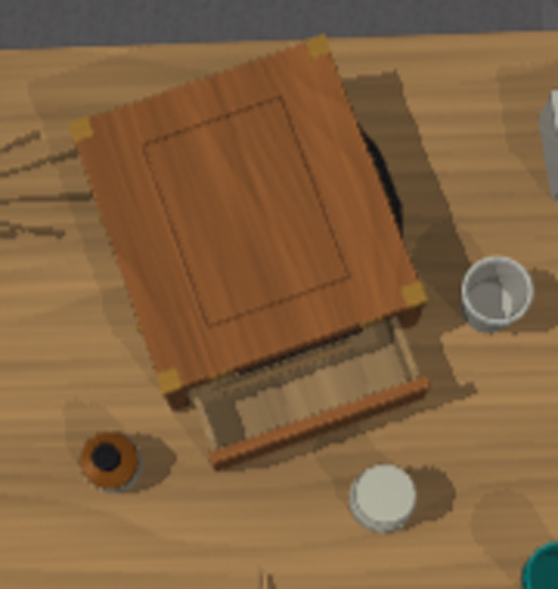

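```bash
cat >> h.py <<'E'
def delta(goal,yaw,up=None):
    "shift (cm) in tool axes and turn (deg) about tool axes to reach goal with tool down"
    s=bot.observe(); R=Ro.from_euler('xyz',s['tcp_rot']); T=Ro.from_euler('xyz',[np.pi,0,yaw])
    return (R.inv().apply(np.array(goal)-s['ee_pos'])*100).round(2),np.degrees((R.inv()*T).as_rotvec()).round(1)
E
python3 - <<'E'
from h import *
from scipy.optimize import least_squares
f=lambda x,y:(240+x/3.1,40+y/3.1)
obs=[((0,.13,.092),f(170,392)),((0,-.13,.092),f(425,298)),((.28,-.13,.092),f(318,40)),((.28,.13,.092),f(72,128))]
def W(p,q): c,s=np.cos(p[2]),np.sin(p[2]); return [p[0]+c*q[0]-s*q[1],p[1]+s*q[0]+c*q[1],q[2]]
lip=[(.11,f(213,456)),(-.11,f(427,379))]
def res(p):
    r=[np.subtract(proj(W(p,q),'top'),u) for q,u in obs]
    r+=[np.subtract(proj(W(p,(-p[3],y,.066)),'top'),u) for y,u in lip]
    return np.ravel(r)
s=least_squares(res,[.72,-.03,.33,.055]); p=s.x; print(p,s.fun.round(1))
np.save('box.npy',p)
for n,px,z in [('tub',f(384,491),.055),('cup',f(497,289),.058),('flask',f(106,458),.058)]:
    w=at(px,'top',z); c,sn=np.cos(p[2]),np.sin(p[2]); d=w[:2]-p[:2]; print(n,w.round(3),(c*d[0]+sn*d[1]).round(3),(-sn*d[0]+c*d[1]).round(3))
g=W(p,(-.15,.06,.20)); print(g,delta(g,p[2]-np.pi/2))
E
```

```text
[ 0.71455727 -0.03175063  0.33178189  0.06464943] [-1.5  1.2  1.   0.4  1.3 -1.5 -1.4 -0.2 -0.5  0.5  1.  -0.7]
tub [ 0.583 -0.11   0.055] -0.15 -0.031
cup [ 0.775 -0.225  0.058] -0.006 -0.203
flask [0.621 0.152 0.058] -0.029 0.204
[np.float64(0.5531940577301161), np.float64(-0.023882059378285685), 0.2] (array([50.94, 38.3 ,  3.13]), array([ 0. , -0. , 45.4]))
```

```bash
python3 -m crank '[[3.5,6,4.5,0.4,0,0,6],[3.5,11,8.5,0.8,0,0,11],[3.5,17,12.7,1.2,0,0,17],[3.5,22.5,17,1.6,0,0,22],[3.5,28,21,2,0,0,28],[3.5,33,25,2.3,0,0,34],[3.5,38,28.5,2.6,0,0,40],[3.5,42,31.5,3,0,0,45]]'; python3 - <<'E'
from h import *
p=np.load('box.npy');c,s=np.cos(p[2]),np.sin(p[2])
print(delta([p[0]-c*.15-s*.06,p[1]-s*.15+c*.06,.2],p[2]-np.pi/2))
E
```

```text
t: 1.8
ee_pos: [0.4904, 0.097, 0.2035]
tcp_rot: [-3.14, 0.0, -1.234]
wrist_force: [2.1, 0.3, -0.0]
gripper_width: 0.0352
gripper_force: 0.0
(array([13.49, -1.93,  0.35]), array([-0.1,  0. ,  0.3]))
```

```bash
python3 -m crank '[[3.5,5,-0.7,0.1,0,0,0],[3.5,9.5,-1.4,0.2,0,0,0.3],[3.5,13.5,-1.9,0.3,0,0,0.3],[3.5,13.5,-1.9,0.3,0,0,0.3],[3.5,13.5,-1.9,0.3,0,0,0.3]]'; python3 - <<'E'
from h import *
p=np.load('box.npy');c,s=np.cos(p[2]),np.sin(p[2])
im=bot.camera('wrist')
for k,z in dict(tub=.03,drawer_lip=.06).items():
    for r in bot.find_in(k,'wrist')[:2]:
        w=at(r['pixel'],'wrist',z); print(k,r['conf'],r['pixel'],w)
def W(q): return [p[0]+c*q[0]-s*q[1],p[1]+s*q[0]+c*q[1],q[2]]
for q in [(-p[3],.11,.066),(-p[3],-.11,.066),(0,.13,.092),(0,-.13,.092),(-.15,-.031,.055)]:
    u=proj(W(q),'wrist'); print(np.round(u)); cv2.circle(im,tuple(int(v) for v in u),3,(0,0,255),1)
for t in np.arange(0,6.3,.1):
    u=proj(W((-.15+.032*np.cos(t),-.031+.032*np.sin(t),.055)),'wrist'); cv2.circle(im,tuple(int(v) for v in u),1,(0,0,255),-1)
cv2.imwrite('pics/w1.png',im)
E
```

```text
t: 2.42
ee_pos: [0.5525, -0.022, 0.2]
tcp_rot: [3.141, 0.0, -1.237]
wrist_force: [1.2, 1.0, 0.6]
gripper_width: 0.0349
gripper_force: 0.0
tub 0.62 [319.3, 84.3] [ 0.5827147  -0.11146879  0.03      ]
drawer_lip 0.92 [192.7, 108.8] [ 0.68053849 -0.05423753  0.06      ]
[231. 237.]
[207. -28.]
[155. 269.]
[ 92. -80.]
[319.  84.]
```

View pics/w1.png

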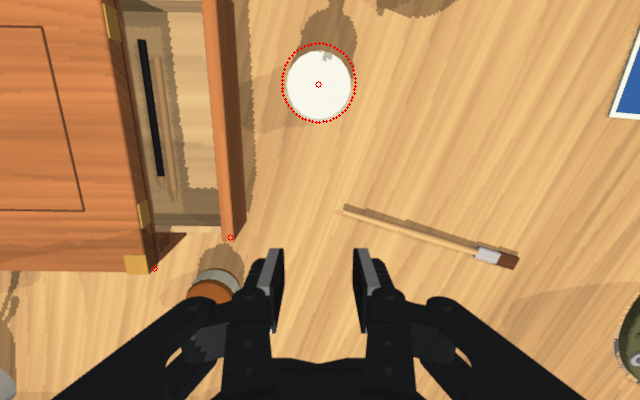

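Tub in the wrist view is at (320,87), agreeing with the estimate; the drawer front's inner edge ends near (222,240), so the joint is slightly smaller (~57 mm). Descend beside the tub.

```bash
python3 -m crank '[[3.5,0,0,5,0,0,0],[3.5,0,0,10,0,0,0],[3.5,0,0,15,0,0,0],[3.5,0,0,17.5,0,0,0],[3.5,0,0,18.7,0,0,0],[3.5,0,0,18.7,0,0,0]]' && python3 -m crank '[[3.5,1,0,0,0,0,0],[3.5,2,0,0,0,0,0],[3.5,3,0,0,0,0,0],[3.5,3.7,0,0,0,0,0],[3.5,4.2,0,0,0,0,0],[3.5,4.7,0,0,0,0,0],[3.5,5.2,0,0,0,0,0],[3.5,5.7,0,0,0,0,0]]'
```

```text
t: 3.32
ee_pos: [0.5525, -0.0217, 0.0132]
tcp_rot: [3.141, -0.0, -1.236]
wrist_force: [-0.3, -0.5, 0.7]
gripper_width: 0.0355
gripper_force: 0.0
t: 4.32
ee_pos: [0.5714, -0.0761, 0.013]
tcp_rot: [3.142, 0.0, -1.236]
wrist_force: [0.1, 1.3, 0.5]
gripper_width: 0.0347
gripper_force: 0.5
```

```bash
python3 -m crank '[[3.5,0.5,0,0,0,0,0],[3.5,1,0,0,0,0,0],[3.5,1.5,0,0,0,0,0],[3.5,2,0,0,0,0,0],[3.5,2.5,0,0,0,0,0],[3.5,3,0,0,0,0,0],[3.5,3.5,0,0,0,0,0],[3.5,4,0,0,0,0,0]]'; python3 - <<'E'
from h import *
p=np.load('box.npy');c,s=np.cos(p[2]),np.sin(p[2])
im=bot.camera('wrist');bot.camera('top')
for k,cam,z in [('tub','wrist',.03),('tub','top',.05)]:
    for r in bot.find_in(k,cam)[:2]:
        d=at(r['pixel'],cam,z)[:2]-p[:2]; print(k,cam,round(r['conf'],2),np.round([c*d[0]+s*d[1],-s*d[0]+c*d[1]],3))
cv2.imwrite('pics/w2.png',im)
E
```

```text
t: 5.32
ee_pos: [0.5845, -0.1141, 0.0131]
tcp_rot: [3.141, -0.0, -1.236]
wrist_force: [-0.6, 1.0, 0.0]
gripper_width: 0.035
gripper_force: 0.5
tub wrist 0.72 [-0.15 -0.07]
tub wrist 0.42 [-0.04  -0.051]
tub top 0.58 [-0.019 -0.022]
```

View pics/w2.png

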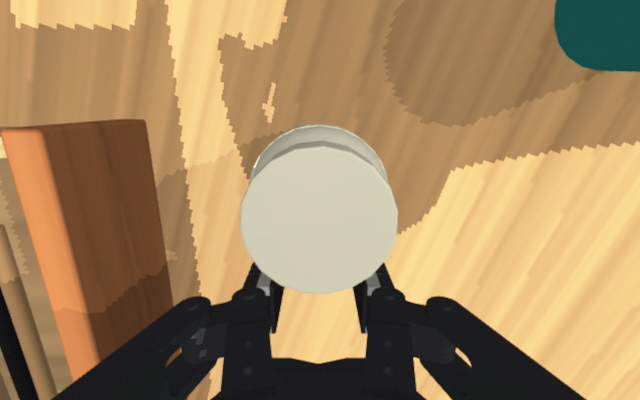

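The tub sits cradled between the fingertips at (320,215), standing. I'll continue pushing.

```bash
python3 -m crank '[[3.5,0.6,0,0,0,0,0],[3.5,1.2,0,0,0,0,0],[3.5,1.8,0,0,0,0,0],[3.5,2.4,0,0,0,0,0],[3.5,3,0,0,0,0,0],[3.5,3.6,0,0,0,0,0],[3.5,4.2,0,0,0,0,0],[3.5,4.8,0,0,0,0,0]]' && python3 -m crank '[[3.5,0.6,0,0,0,0,0],[3.5,1.2,0,0,0,0,0],[3.5,1.8,0,0,0,0,0],[3.5,2.4,0,0,0,0,0],[3.5,3,0,0,0,0,0],[3.5,3.6,0,0,0,0,0],[3.5,4.2,0,0,0,0,0],[3.5,4.8,0,0,0,0,0]]' && python3 -m crank '[[3.5,0.3,0,0,0,0,0],[3.5,0.6,0,0,0,0,0],[3.5,0.8,0,0,0,0,0],[3.5,0.9,0,0,0,0,0],[3.5,0.9,0,0,0,0,0],[3.5,0,0,0,0,0,0],[3.5,-1.5,0,0,0,0,0],[3.5,-4,0,0,0,0,0]]'
```

```text
t: 6.52
ee_pos: [0.6003, -0.1595, 0.0131]
tcp_rot: [3.142, -0.0, -1.236]
wrist_force: [1.0, 0.7, 0.6]
gripper_width: 0.0348
gripper_force: 0.5
t: 7.52
ee_pos: [0.616, -0.2048, 0.013]
tcp_rot: [3.142, -0.0, -1.236]
wrist_force: [-0.8, 0.6, 0.5]
gripper_width: 0.0349
gripper_force: 0.5
t: 8.52
ee_pos: [0.6024, -0.1657, 0.013]
tcp_rot: [3.142, -0.0, -1.237]
wrist_force: [-0.0, -0.7, -0.1]
gripper_width: 0.0348
gripper_force: 0.0
```

```bash
python3 -m crank '[[3.5,0,0,-6,0,0,0],[1,0,0,-12,0,0,0],[0,0,0,-18,0,0,0],[0,-5,-3,-19,0,0,0],[0,-10,-6,-19,0,0,0],[0,-15,-9,-19,0,0,0],[0,-18,-12,-19,0,0,0],[0,-18,-12,-19,0,0,0]]'; python3 - <<'E'
from h import *
p=np.load('box.npy');c,s=np.cos(p[2]),np.sin(p[2])
im=bot.camera('wrist');bot.camera('top')
for k,cam,z in [('tub','wrist',.03),('tub','top',.05),('drawer_lip','wrist',.06)]:
    for r in bot.find_in(k,cam)[:2]:
        d=at(r['pixel'],cam,z)[:2]-p[:2]; print(k,cam,r['pixel'],round(r['conf'],2),np.round([c*d[0]+s*d[1],-s*d[0]+c*d[1]],3))
S=bot.observe(); d=S['ee_pos'][:2]-p[:2]; print(S['ee_pos'],[c*d[0]+s*d[1],-s*d[0]+c*d[1]])
cv2.imwrite('pics/w3.png',im)
E
```

```text
t: 9.52
ee_pos: [0.6569, 0.0466, 0.202]
tcp_rot: [3.14, 0.0, -1.232]
wrist_force: [0.5, -1.2, 0.4]
gripper_width: -0.0
gripper_force: 0.0
tub top [408.6, 182.7] 0.79 [-0.152 -0.172]
drawer_lip wrist [327.4, 95.6] 0.89 [-0.039  0.004]
[0.65677944 0.04211341 0.20348224] [np.float64(-0.03056721780865287), np.float64(0.08865561700756212)]
```

View pics/w3.png

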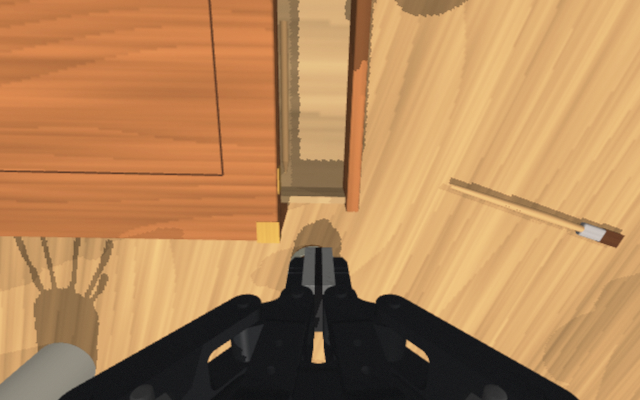

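```bash
python3 - <<'E'
from h import *
p=np.load('box.npy');c,s=np.cos(p[2]),np.sin(p[2])
for px,z in [((277,50),.092),((280,241),.092),((348,60),.066),((346,208),.066),((358,211),.066)]:
    d=at(px,'wrist',z)[:2]-p[:2]; print(px,np.round([c*d[0]+s*d[1],-s*d[0]+c*d[1]],4))
print(delta([p[0]-c*.028,p[1]-s*.028,.035],p[2]-np.pi/2))
E
```

```text
(277, 50) [ 0.0002 -0.0272]
(280, 241) [0.0036 0.1287]
(348, 60) [-0.0552 -0.0236]
(346, 208) [-0.0573  0.106 ]
(358, 211) [-0.0689  0.1091]
(array([ 8.86, -0.23, 16.85]), array([-0. , -0. ,  0.1]))
```

```bash
python3 -m crank '[[0,2,-0.3,0,0,0,10],[0,4,-0.3,0,0,0,20],[0,6,-0.3,0,0,0,30],[0,8,-0.3,0,0,0,40],[0,8.9,-0.3,0,0,0,50],[0,8.9,-0.3,0,0,0,60],[0,8.9,-0.3,1,0,0,70],[0,8.9,-0.3,2,0,0,80]]' && python3 -m crank '[[0,0,0,1,0,0,10],[0,0,0,2,0,0,10],[0,0,0,2,0,0,10]]'; python3 - <<'E'
from h import *
p=np.load('box.npy');c,s=np.cos(p[2]),np.sin(p[2])
S=bot.observe(); d=S['ee_pos'][:2]-p[:2]; print(S['ee_pos'],S['tcp_rot'],[c*d[0]+s*d[1],-s*d[0]+c*d[1]])
print(delta([p[0]-c*.028,p[1]-s*.028,.04],p[2]-np.pi))
cv2.imwrite('pics/w4.png',bot.camera('wrist'))
E
```

```text
t: 10.78
ee_pos: [0.6889, -0.0414, 0.1833]
tcp_rot: [-3.141, 0.001, -2.64]
wrist_force: [0.1, -0.0, -0.5]
gripper_width: 0.0003
gripper_force: 0.0
t: 11.15
ee_pos: [0.6885, -0.0408, 0.1621]
tcp_rot: [3.141, -0.002, -2.805]
wrist_force: [-0.1, -1.7, -0.1]
gripper_width: -0.0001
gripper_force: 0.0
[ 0.68851996 -0.04081397  0.16209421] [ 3.14123922e+00 -1.58206637e-03 -2.80464150e+00] [np.float64(-0.027569512252471253), np.float64(-8.797557677284011e-05)]
(array([ 0.02,  0.  , 12.21]), array([ 0. , -0.1,  0.3]))
```

View pics/w4.png

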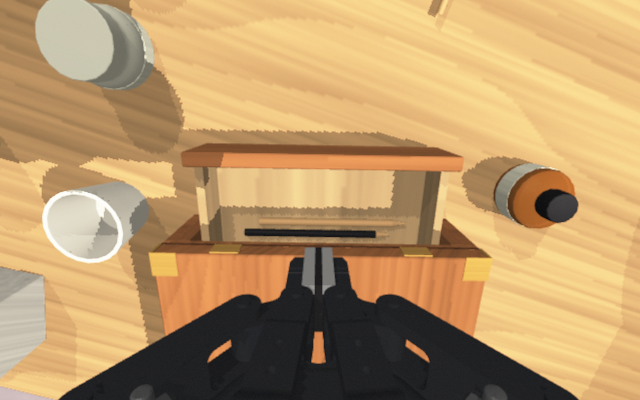

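The drawer front spans (185,158)–(460,160). Tub, cup and flask stand clear at either side, and the fingers are centred over the gap. Descend.

```bash
python3 -m crank '[[0,0,0,4,0,0,0],[0,0,0,7,0,0,0],[0,0,0,9,0,0,0],[0,0,0,10.5,0,0,0],[0,0,0,11.5,0,0,0],[0,0,0,12.2,0,0,0],[0,0,0,12.2,0,0,0]]' && python3 -m crank '[[0,0.5,0,0,0,0,0],[0,1,0,0,0,0,0],[0,1.4,0,0,0,0,0],[0,1.7,0,0,0,0,0],[0,2,0,0,0,0,0],[0,2.3,0,0,0,0,0],[0,2.6,0,0,0,0,0],[0,3,0,0,0,0,0]]'
```

```text
t: 12.08
ee_pos: [0.6891, -0.0403, 0.0409]
tcp_rot: [-3.141, -0.0, -2.807]
wrist_force: [-0.3, 0.2, -0.2]
gripper_width: -0.0002
gripper_force: 0.0
t: 13.08
ee_pos: [0.6608, -0.05, 0.0412]
tcp_rot: [-3.142, 0.0, -2.807]
wrist_force: [1.8, 2.0, 0.6]
gripper_width: 0.0002
gripper_force: 1.1
```

```bash
python3 -m crank '[[0,0.6,0,0,0,0,0],[0,1.2,0,0,0,0,0],[0,1.8,0,0,0,0,0],[0,2.4,0,0,0,0,0],[0,3,0,0,0,0,0],[0,3.6,0,0,0,0,0],[0,4.2,0,0,0,0,0],[0,4.8,0,0,0,0,0]]' && python3 -m crank '[[0,0.6,0,0,0,0,0],[0,1.2,0,0,0,0,0],[0,1.8,0,0,0,0,0],[0,2.4,0,0,0,0,0],[0,3,0,0,0,0,0],[0,3.6,0,0,0,0,0],[0,4.2,0,0,0,0,0],[0,4.8,0,0,0,0,0]]'; python3 - <<'E'
from h import *
p=np.load('box.npy');c,s=np.cos(p[2]),np.sin(p[2])
S=bot.observe(); d=S['ee_pos'][:2]-p[:2]; print([c*d[0]+s*d[1],-s*d[0]+c*d[1]])
cv2.imwrite('pics/w5.png',bot.camera('wrist'))
E
```

```text
t: 14.08
ee_pos: [0.615, -0.066, 0.041]
tcp_rot: [-3.142, -0.0, -2.807]
wrist_force: [1.5, 2.8, 0.6]
gripper_width: -0.0001
gripper_force: 1.1
t: 15.08
ee_pos: [0.5697, -0.0818, 0.041]
tcp_rot: [-3.142, -0.0, -2.807]
wrist_force: [1.5, 2.9, 0.3]
gripper_width: 0.0001
gripper_force: 1.1
[np.float64(-0.15326926140289493), np.float64(-0.00011680434069847451)]
```

View pics/w5.png

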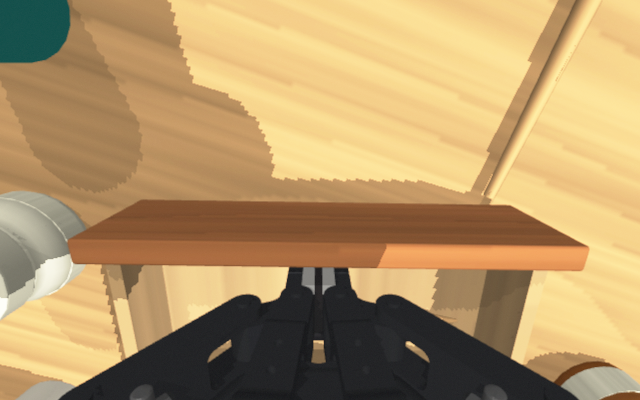

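The drawer follows. The tub at the left edge (20,250) is clear, and the brush tip at (490,195) lies just in front but lower than the panel's underside. Last stretch slowly.

```bash
python3 -m crank '[[0,0.4,0,0,0,0,0],[0,0.8,0,0,0,0,0],[0,1.2,0,0,0,0,0],[0,1.5,0,0,0,0,0],[0,1.8,0,0,0,0,0],[0,2.0,0,0,0,0,0],[0,2.1,0,0,0,0,0],[0,2.2,0,0,0,0,0]]' && python3 -m crank '[[0,0.1,0,0,0,0,0],[0,0.15,0,0,0,0,0],[0,0.2,0,0,0,0,0]]'
```

```text
t: 16.12
ee_pos: [0.5499, -0.0886, 0.0411]
tcp_rot: [-3.141, 0.002, -2.807]
wrist_force: [6.1, 2.5, -1.6]
gripper_width: 0.0002
gripper_force: 3.2
t: 16.5
ee_pos: [0.5499, -0.0885, 0.0412]
tcp_rot: [-3.141, 0.006, -2.807]
wrist_force: [13.1, 3.3, -6.1]
gripper_width: 0.0001
gripper_force: 6.6
```

The force rose to 13 N while the TCP stayed put, so this is the stop. Release and rise.

```bash
python3 -m crank '[[0,-0.4,0,0,0,0,0],[0,-1.2,0,0,0,0,0],[0,-2,0,0,0,0,0],[0,-2,0,-2,0,0,0],[0,-2,0,-6,0,0,0],[0,-2,0,-12,0,0,0],[0,-2,0,-16,0,0,0],[0,-2,0,-16,0,0,0]]'; python3 - <<'E'
from h import *
p=np.load('box.npy');c,s=np.cos(p[2]),np.sin(p[2])
im=bot.camera('wrist');a=bot.camera('top')
for k,z in [('tub',.05),('cup',.05),('flask',.05),('brush',0),('plate',0)]:
    for r in bot.find_in(k,'top')[:3]: print(k,round(r['conf'],2),at(r['pixel'],'top',z)[:2].round(3))
for cm in ['wrist']:
    for y in(.11,-.11): print(proj([p[0]-c*.19-s*y,p[1]-s*.19+c*y,.066],cm))
cv2.imwrite('pics/f.png',np.vstack([im[:300],cv2.resize(a[40:310,100:540],(640,300))]))
E
```

```text
t: 17.5
ee_pos: [0.5681, -0.0832, 0.2055]
tcp_rot: [-3.139, 0.006, -2.807]
wrist_force: [0.5, 0.7, -0.2]
gripper_width: 0.0001
gripper_force: 0.0
tub 0.68 [ 0.629 -0.249]
cup 0.63 [ 0.75  -0.368]
cup 0.55 [ 0.779 -0.226]
cup 0.55 [ 0.503 -0.262]
brush 0.7 [0.337 0.011]
brush 0.62 [ 0.497 -0.476]
plate 0.77 [ 0.516 -0.473]
[np.float64(440.00925606999306), np.float64(157.40934570672812)]
[np.float64(195.059739484244), np.float64(156.8257727083217)]
```

View pics/f.png

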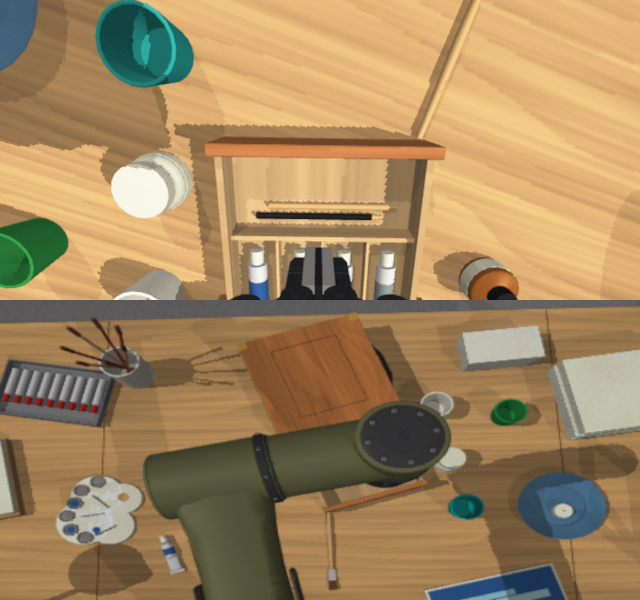

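The drawer is fully out (inner lip edge at row 157, as predicted for 0.19 m) and the vessels are standing clear.

```bash
python3 -c "
from plant import bot
print(bot.job_done())"
```

```text
the job is handed in; nothing more can be done
None
```

I slid the tub aside, pulled the drawer out to its stop with a hooked fingertip, backed the arm clear and handed the job in at about 17.6 s; no verdict came back.

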